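# Lift the gravity latch, lower the tool chest's gate and clip the chisel inside it

### The job

Put the loose orange-red-handled chisel away: lift the latch bar on the front of the bench-top tool chest out of its catch, swing the gate out and right down until it lies level on its stop, and press the chisel's handle into the two empty spring clips on the inside of the gate until both have snapped fully around it, blade pointing the same way as the chisel already clipped beside it. Leave the gate down with the chisel in its clips and let go; do not shove the hand plane, try square or marking gauge about.

Things in the scene. Friction and masses are not known exactly. Their poses are not given: they have to be found in the camera images.
- gate (a joint): Drop gate of the chest, a board 286 mm wide, 185 high, 16 thick, hinged along its lower edge. 0 = shut (upright), grows as its top comes out towards the robot and down, 1.57 = fully down on its stop (level, inner face up). Friction hinges hold it wherever it is left: moving it takes 1.1 N m (plus or minus up to 0.95 N m of its own weight). Latched, it has under 0.02 rad of play.
- latch (a joint): Gravity latch bar on the gate's outer face, a dark steel strip 170 mm long, 20 high, 8 thick, pivoted near the gate's middle. 0 = level (free end behind the catch's lip; it stays level on its own stop once the gate is away from the catch), grows as the free end is lifted, 0.45 = upper stop. It clears the lip from 0.15 on and falls back by its own weight when let go.
- latch_pivot (a point): The latch bar's pivot, on the gate 163 mm above the hinge line, 10 mm right (-y) of the gate's middle, 3 mm out of its outer face. The bar turns about the gate's normal through it.
- latch_knob (a point): Middle of the latch bar's brass knob: a round stud 20 mm across, axis along the gate's normal, its 20 mm part 26 mm long, ended by a 25 mm head. 90 mm from the pivot towards the bar's free (right, -y) end, 30 mm out of the gate's outer face, 22 mm below the gate's and chest's top. To be pinched from above, fingers left and right of it (about 40 mm free each side).
- catch_lip (a point): Middle of the upper edge of the catch's lip. The catch is a steel hook on the chest's right front post; its lip, 22 mm wide and 6 thick, stands in front of the bar's free end and overlaps it by 20 mm in height, so the gate cannot come out until the bar's end is lifted above it.
- gate_hinge (a point): Middle of the gate's hinge line, at the lower edge of its outer face, 77 mm above the bench. Axes turn with the gate: z from hinge to upper edge (up when shut, towards the robot when down), y along the hinge to the left seen from the robot, x from outer to inner face (into the chest when shut, up when down). The gate turns about y. The chest is 370 mm wide, 200 deep, 262 high, fixed.
- gate_top (a point): Middle of the upper edge of the gate's inner face, 185 mm from the hinge line, 16 mm off the outer face. Axes as gate_hinge. The outermost 45 mm of the inner face carry nothing and can be pushed on; behind the gate, the chest's top begins 16 mm behind the outer face of the shut gate.
- clip_seat (a point): Where the centre of the loose chisel's handle must come: on the axis of the two empty clips, 24 mm off the gate's inner face, 112 mm from the hinge line, 40 mm right (-y) of the gate's middle. Axes as gate_hinge: the handle lies along y, blade to +y. A pale-handled chisel sits fixed in like clips 70 mm nearer the hinge, at the same height and facing the same way.
- clip_lips (a point): Over clip_seat, level with the tips of the clips' spring leaves (43 mm off the inner face). The clips stand 38 mm either side of it along y, each 12 mm wide: two leaves with lips 17 mm apart that guide the handle in from up to 3 mm off centre. Both together take about 9 to 20 N to enter; past the lips the handle drops onto a rubber rest 12 mm off the inner face.
- chisel_center (a point): Centre of the handle of the loose chisel lying on the bench: round orange-red handle 24 mm in diameter, 112 long, then a brass ferrule and a steel blade 18 mm wide; 205 mm in all. Its x axis runs from handle to blade. The handle lies level on the bench, so this point is 12 mm up. It balances within 25 mm of this point, towards the blade; 0.16 to 0.26 kg.
- chisel_tip (a point): Cutting edge of the loose chisel, 149 mm from the centre of its handle.
- plane: Small steel hand plane, 170 mm long. Bystander.
- square: Try square with a dark wooden stock 120 mm long and a 140 mm steel blade. Bystander.
- gauge: Wooden marking gauge, 200 mm long. Bystander.
There are look-alikes about, which are no part of the job. Leave any pink look-alike of the part that bears chisel_center alone.

How it is judged:
By the outcome, as a careful person would: the job done as asked, in the order asked, and still so for the second after the job is handed in, with the robot touching nothing.
It also fails if it takes over 67 s, if anything falls off the work surface, if the arm or the gripper's body presses on something with over 40 N, if the wrist force passes 120 N, or if a joint passes its speed limit or range.

### The arm

A 7-joint arm with a two-finger parallel gripper is mounted at the origin on the work surface. World frame = base frame: x ahead of the robot, y to its left, z up, the work surface at z = 0. Lengths are in mm, angles in rad, forces in N, time in s.
With the tool pointing down it reaches from about 425 to 950 mm from the base axis. Payload 16.7 kg.
Tool frame: the origin (TCP) lies between the finger pads; the fingertips stand ctrl.tip_reach ahead of it and the grasp point (between the pads) lies 11 mm behind it (ctrl.tip_reach is the distance from the TCP to the fingertips, in mm); z points along the fingers, y is the direction in which the jaws open and shut (so a half turn about z gives the same grasp; the last joint's range is limited). The gripper opens to 94 mm and grips with 3 to 60 N. Pads are 16 mm wide; open, the fingers measure 119 mm over their backs; the gripper's body (75 mm by 177 mm) begins 78 mm behind the grasp point.
Start: joints at [1.151, 0.426, 0.074, 1.606, -0.034, 1.111, -0.067], TCP at [179.883, -650.551, 213.467] pointing down, gripper open.
Joint ranges: [-2.85, 2.85], [-0.5, 2.14], [-1.23, 1.37], [0.21, 2.46], [-1.02, 4.16], [0.16, 2.05], [-2.73, 2.73]. Speed limits (rad/s): [1.89, 1.89, 2.39, 2.39, 3.01, 3.01, 3.01].

### API

Orientations are given as a rotation vector (axis times angle).
In Python, from cell import ctrl gives the robot as it stands. The module is installed in compiled form; this text tells all that it offers.
- The arm moves only by the shell command python3 -m handwheel 'ROWS' [OPENING] [FORCE]. ROWS is JSON, a list of rows, each an object with "delta_pos": the shift along the tool's x, y, z in units of 40 mm (1.0 is 40 mm), a list of three; "roll": the turn about the tool's z in degrees. In form: [{"delta_pos": [dx, dy, dz], "roll": roll}, ...]. A call has exactly 5 rows; each row is the pose to reach, as a shift and turn from the pose measured when the call began, along the tool's axes at that moment; what a row does not reach only later rows make up. A row lasts 1/12 s, in which the tool goes at most 41.7 mm and 7.16 degrees, less where a joint would pass 70% of its speed; a pose out of reach is approached as far as the arm can. A call with a gripper value outside its range is refused whole. OPENING is the opening, from 0 (shut) to 1 (fully open), set as the call begins (- or left out, the last holds). The fingers move at their own pace and stop on an object; FORCE is the grip in N (left out, the last holds). Time passes only in rows, so rows that repeat a pose let the fingers close, or fill a call up. It gives the time, the measured TCP pose, the force and the opening at its end, in the units of the state.
- ctrl.observe(): the state, without advancing time (a new reading comes with each control period).
- ctrl.capture(name): name is "scene" or "top" or "wrist"; returns a dict with "frame" (480x640x3 uint8, red, green, blue), "z_map" (480x640 float32, mm along the optical axis (not along the pixel's ray), 0 where there is no reading), "intrinsics" (3x3 intrinsics, pixels), "world_from_camera" (4x4, takes a point from camera to world coordinates); the wrist camera has in their place "mount" (4x4, takes a point from camera to tool coordinates, whose origin is the TCP and whose axes are the flange's). Camera axes: x right, y down, z forward; pixel columns grow to the right and rows downward; lengths in mm; the calibration is good to about 2 mm. A picture is of the moment at which its call begins: read the wrist's pose just before it.
- ctrl.hand_in(): hands the job in, once; it reports no verdict.
The state is a dict: "clock": time; "joints": joint angles; "joint_velocities": joint speeds; "joint_efforts": joint torques, N m; "ee_pos": TCP position; "orientation": TCP orientation; "wrist_force": force on the tool from outside, world axes, zero at the start; "wrist_torque": the same for the moment, N m; "finger_gap": opening from 0.0 (shut) to 1.0 (fully open).
Only numpy, scipy, OpenCV 4.12 (cv2) and the standard library are available. Lean on these libraries where they do the work, as an engineer would, in place of code of your own. Each camera call takes 0.05 s, during which the arm holds its last target.

## Working session

There is one attempt and no reset: what is moved stays moved. The work goes in short steps, Python scripts to look and compute and a shell command to move; the robot and the scene stay as the last step left them, time stands still between calls to the robot, and variables do not carry over. Pictures are saved under pics/ and viewed, and the job is handed in when it is done.

```bash
mkdir -p pics; ls; python3 - <<'E'
from cell import ctrl
import cv2,numpy as np
o=ctrl.observe()
for k,v in o.items(): print(k,np.round(v,3))
print(ctrl.tip_reach)
for n in ("scene","top","wrist"):
    c=ctrl.capture(n)
    cv2.imwrite(f"pics/{n}0.png",c["frame"][:,:,::-1])
    np.savez(f"{n}0.npz",**c)
    print(n,[k for k in c]); print(np.round(c["intrinsics"],1)); print(np.round(c.get("world_from_camera",c.get("mount")),3))
E
```

```text
pics
clock 0.0
joints [ 1.152  0.427  0.074  1.607 -0.034  1.111 -0.067]
joint_velocities [-0.001 -0.001 -0.    -0.002  0.002 -0.     0.001]
joint_efforts [ 0.0000e+00 -9.3583e+01  3.6670e+00 -4.5421e+01 -4.9000e-02  2.0000e-02
  0.0000e+00]
ee_pos [ 179.753 -650.157  212.773]
orientation [-3.112 -0.422  0.   ]
wrist_force [-1.059 -0.311  0.395]
wrist_torque [-0.004  0.    -0.015]
finger_gap 0.999
8.0
scene ['frame', 'z_map', 'intrinsics', 'world_from_camera']
[[572.7   0.  317.1]
 [  0.  572.7 232.4]
 [  0.    0.    1. ]]
[[ 8.950000e-01  3.820000e-01 -2.300000e-01  8.985920e+02]
 [ 4.460000e-01 -7.720000e-01  4.530000e-01 -6.526880e+02]
 [-5.000000e-03 -5.090000e-01 -8.610000e-01  1.487877e+03]
 [ 0.000000e+00  0.000000e+00  0.000000e+00  1.000000e+00]]
top ['frame', 'z_map', 'intrinsics', 'world_from_camera']
[[477.    0.  316.4]
 [  0.  477.  238.5]
 [  0.    0.    1. ]]
[[-6.800000e-02 -9.760000e-01  2.050000e-01  2.743110e+02]
 [-9.980000e-01  6.500000e-02 -1.800000e-02  5.834700e+01]
 [ 5.000000e-03 -2.060000e-01 -9.790000e-01  1.413853e+03]
 [ 0.000000e+00  0.000000e+00  0.000000e+00  1.000000e+00]]
wrist ['frame', 'z_map', 'intrinsics', 'mount']
[[348.7   0.  319.1]
 [  0.  348.7 238.1]
 [  0.    0.    1. ]]
[[-1.00000e-03 -9.63000e-01 -2.71000e-01  7.82120e+01]
 [ 1.00000e+00 -1.00000e-03 -0.00000e+00 -3.71000e-01]
 [ 0.00000e+00 -2.71000e-01  9.63000e-01 -1.70815e+02]
 [ 0.00000e+00  0.00000e+00  0.00000e+00  1.00000e+00]]
```

View pics/scene0.png

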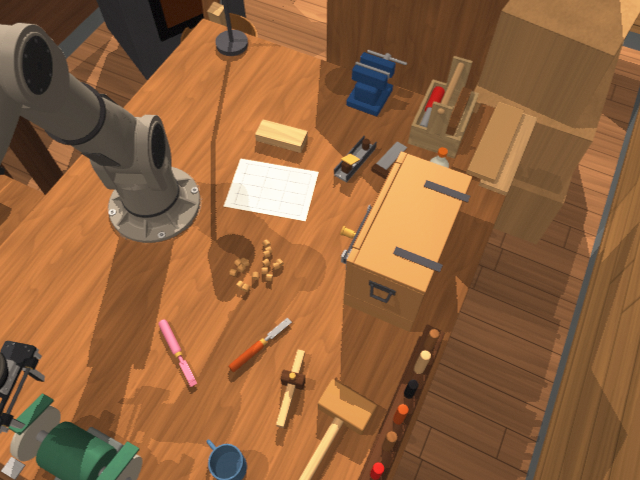

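View pics/top0.png

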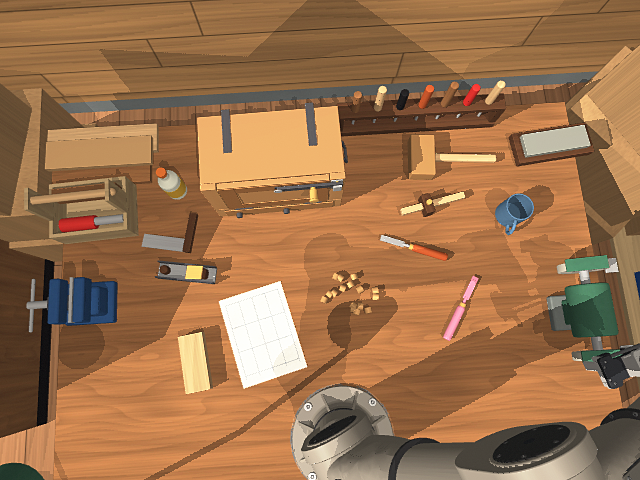

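View pics/wrist0.png

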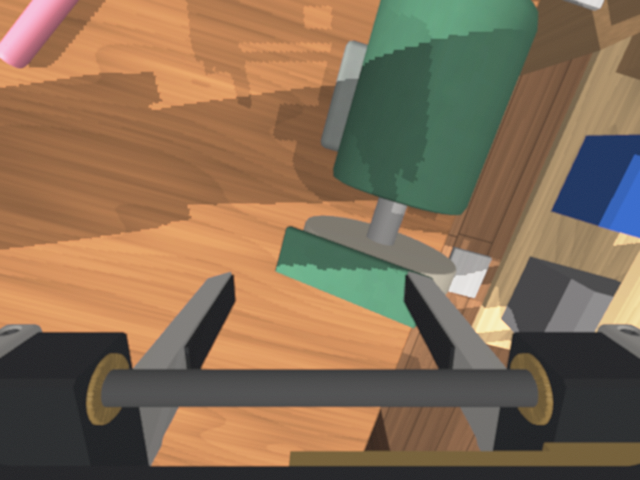

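The orange-red chisel is at scene (255,350) and top (430,250), with its blade towards upper right in scene and left in top. The pink look-alike is at scene (178,350). The chest front carries a brass knob at scene (350,231) and top (314,194). Next I'll measure them.

```bash
cat > h.py <<'E'
import numpy as np,cv2
from scipy.spatial.transform import Rotation as R
def load(n): return dict(np.load(n+".npz"))
def pts(c,T=None):
    K=c["intrinsics"];T=c["world_from_camera"] if T is None else T
    z=c["z_map"].astype(float);v,u=np.mgrid[:480,:640]
    P=np.stack([(u-K[0,2])/K[0,0]*z,(v-K[1,2])/K[1,1]*z,z],-1)
    W=P@T[:3,:3].T+T[:3,3]; W[z<=0]=np.nan
    return W
def ray(c,uv,T=None):
    K=c["intrinsics"];T=c["world_from_camera"] if T is None else T
    uv=np.atleast_2d(uv).astype(float)
    d=np.c_[(uv[:,0]-K[0,2])/K[0,0],(uv[:,1]-K[1,2])/K[1,1],np.ones(len(uv))]@T[:3,:3].T
    return T[:3,3],d
def onz(c,uv,z,T=None):
    o,d=ray(c,uv,T); return o+d*((z-o[2])/d[:,2])[:,None]
def toolT(o):
    T=np.eye(4);T[:3,:3]=R.from_rotvec(o["orientation"]).as_matrix();T[:3,3]=o["ee_pos"];return T
def blob(mask):
    n,l,s,ce=cv2.connectedComponentsWithStats(mask.astype(np.uint8)); return l,s,ce
E
python3 - <<'E'
from h import *
np.set_printoptions(suppress=True,precision=1)
for n in("scene0","top0"):
    c=load(n);W=pts(c);hsv=cv2.cvtColor(c["frame"],cv2.COLOR_RGB2HSV)
    f=c["frame"].astype(int)
    m=((hsv[...,0]<10)&(hsv[...,1]>190)&(hsv[...,2]>110))
    l,s,ce=blob(m)
    for i in range(1,len(s)):
        if s[i,4]>60: print(n,"orange",s[i],ce[i],np.nanmedian(W[l==i],0))
    m=(hsv[...,0]>18)&(hsv[...,0]<28)&(hsv[...,1]>120)&(hsv[...,2]>150)
    l,s,ce=blob(m)
    for i in range(1,len(s)):
        if s[i,4]>40: print(n,"brass",s[i],ce[i],np.nanmedian(W[l==i],0))
for n,r in (("scene0",(320,130,500,340)),("top0",(180,90,360,230)),("scene0",(210,300,310,390)),("top0",(360,220,470,280))):
    c=load(n);x0,y0,x1,y1=r
    cv2.imwrite(f"pics/crop_{n}_{x0}.png",cv2.resize(c["frame"][y0:y1,x0:x1,::-1],None,fx=4 if x1-x0<150 else 3,fy=4 if x1-x0<150 else 3,interpolation=cv2.INTER_CUBIC)[:600,:800])
E
```

```text
scene0 orange [425  87  19  24 199] [435.3  96. ] [641.4 719.7  97.4]
scene0 orange [229 341  34  31 322] [245.2 356.2] [ 505.3 -304.    21.8]
scene0 orange [393 404  16  20 180] [400.3 413.7] [ 924.9 -308.5  205. ]
scene0 orange [370 462  15  18 179] [376.6 470.4] [ 924.4 -438.   207. ]
scene0 brass [342 154  17  10  91] [350.1 158.5] [486.4 391.6  50.7]
top0 orange [419  85  15  24 180] [425.8  96.2] [ 917.6 -298.3  188.3]
top0 orange [463  84  17  22 182] [470.9  94.8] [ 918.1 -429.4  177.9]
top0 orange [ 59 215  38  17 454] [ 76.6 223.3] [638.8 708.9  95.4]
top0 orange [412 244  36  17 248] [430.4 252.4] [ 501.1 -303.7   19.8]
top0 brass [310 187   6  14  57] [312.1 193.8] [635.4  39.4 247.7]
top0 brass [167 189  16   9  73] [175.1 193.6] [722.5 441.7  53.4]
top0 brass [185 266  18  13 180] [193.6 271.8] [486.5 391.3  47.9]
```

```bash
python3 - <<'E'
from h import *
np.set_printoptions(suppress=True,precision=1)
c=load("top0");W=pts(c)
# chest top plane
m=(abs(W[...,2]-262)<6)
m[:, :180]=0; m[:,360:]=0
q=W[m]; print(len(q)); r=cv2.minAreaRect(q[:,:2].astype(np.float32)); print(r, cv2.boxPoints(r), np.median(q[:,2]))
c=load("scene0");W=pts(c)
m=(abs(W[...,2]-262)<6); m[:,:330]=0;m[:120]=0;m[:,480:]=0
q=W[m]; print(len(q)); r=cv2.minAreaRect(q[:,:2].astype(np.float32)); print(r, cv2.boxPoints(r), np.median(q[:,2]))
E
```

```text
10564
((459.3184814453125, 132.3869171142578), (840.979736328125, 370.0650939941406), 1.329032301902771) [[ 34.7 307.6]
 [ 43.2 -62.3]
 [884.  -42.8]
 [875.4 327.1]] 260.9954262167387
9806
((751.4826049804688, 141.01390075683594), (258.6571044921875, 375.51611328125), 0.3074246048927307) [[621.1 328.1]
 [623.2 -47.4]
 [881.8 -46. ]
 [879.8 329.5]] 262.3961122283131
```

```bash
ls pics; python3 - <<'E'
from h import *
np.set_printoptions(suppress=True,precision=1)
for n,lo,hi in (("top0",180,360),("scene0",330,480)):
    c=load(n);W=pts(c)
    m=(abs(W[...,2]-262)<4); m[:,:lo]=0;m[:,hi:]=0
    m=cv2.morphologyEx(m.astype(np.uint8),cv2.MORPH_OPEN,np.ones((7,7)))
    l,s,ce=blob(m); i=1+s[1:,4].argmax()
    q=W[l==i]; r=cv2.minAreaRect(q[:,:2].astype(np.float32)); print(s[i],r); print(cv2.boxPoints(r))
    cs=cv2.findContours((l==i).astype(np.uint8),cv2.RETR_EXTERNAL,cv2.CHAIN_APPROX_NONE)[0][0]
    b=cv2.approxPolyDP(cs,6,True)[:,0]; print(b.tolist()); print(onz(c,b,262))
E
```

```text
crop_scene0_210.png
crop_scene0_320.png
crop_top0_180.png
crop_top0_360.png
scene0.png
top0.png
wrist0.png
[276 117  10   7  70] ((836.2666625976562, 108.61373901367188), (23.846084594726562, 19.435678482055664), 87.28287506103516)
[[826.   97.2]
 [845.4  96.2]
 [846.5 120.1]
 [827.1 121. ]]
[[276, 117], [285, 123]]
[[845.3 119.8 262. ]
 [827.   97.3 262. ]]
[416 217   8  11  83] ((787.4080200195312, 134.3246307373047), (18.404539108276367, 35.7845573425293), 20.796945571899414)
[[772.5 147.8]
 [785.2 114.3]
 [802.4 120.9]
 [789.7 154.3]]
[[417, 217], [422, 227]]
[[776.4 145.1 262. ]
 [798.4 123.1 262. ]]
```

View pics/crop_top0_180.png

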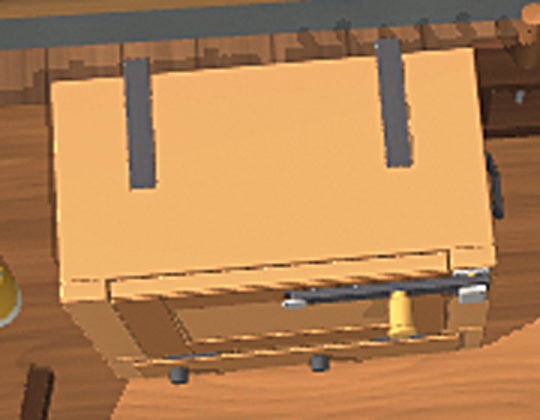

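View pics/crop_scene0_320.png

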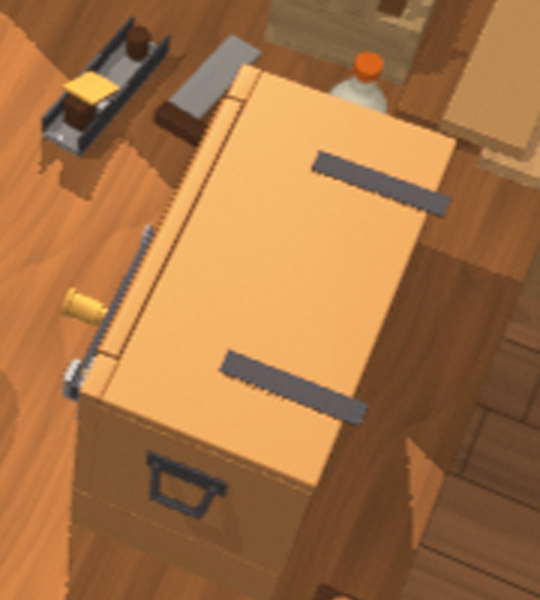

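View pics/crop_top0_360.png

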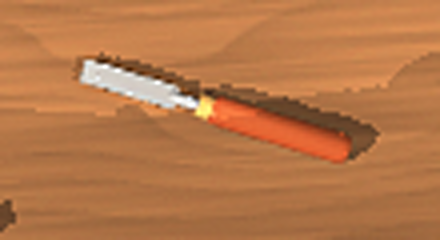

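View pics/crop_scene0_210.png

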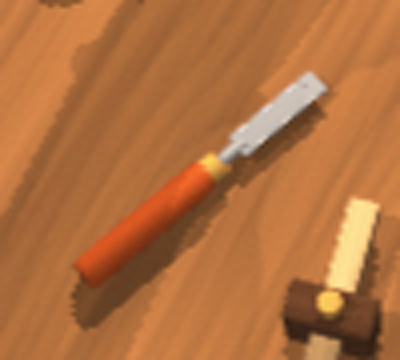

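The crops show the chest top's corners, the knob sticking out of the gate and the catch at its right end. Now I'll cast rays at z=262 and triangulate.

```bash
python3 - <<'E'
from h import *
np.set_printoptions(suppress=True,precision=1)
t=load("top0");s=load("scene0")
ct=np.array([[62,300],[495,262],[473,50],[52,84]])/3+[180,90]
cs=np.array([[245,65],[80,397],[315,487],[457,140]])/3+[320,130]
A=onz(t,ct,262);B=onz(s,cs,262)
print(A);print(B)
for P in(A,B,(A+B)/2):
    print(np.linalg.norm(P[1]-P[0]),np.linalg.norm(P[2]-P[1]),np.degrees(np.arctan2(*(P[0]-P[1])[:2])), np.degrees(np.arctan2(*(P[3]-P[2])[:2])))
def tri(p,q):
    o1,d1=ray(t,p);o2,d2=ray(s,q);d1=d1[0]/np.linalg.norm(d1);d2=d2[0]/np.linalg.norm(d2)
    M=np.c_[d1,-d2];x=np.linalg.lstsq(M,o2-o1,rcond=None)[0];a=o1+x[0]*d1;b=o2+x[1]*d2
    return (a+b)/2,np.linalg.norm(a-b)
cr=lambda x,y:np.array([x,y])/3+[180,90]; sr=lambda x,y:np.array([x,y])/3+[320,130]
print("knob head",tri(cr(401,330),sr(71,304)))
print("knob base",tri(cr(399,295),sr(103,315)))
print("bar left end",tri(cr(285,300),sr(152,228)))
# chisel
ce=lambda x,y:np.array([x,y])/4+[360,220]; se=lambda x,y:np.array([x,y])/4+[210,300]
for nm,p,q,z in(("butt",(347,148),(85,275),12),("ferr",(203,107),(212,163),12),("tip",(85,70),(316,82),5)):
    print(nm,onz(t,ce(*p),z),onz(s,se(*q),z),tri(ce(*p),se(*q)))
E
```

```text
[[659.5 319.  262. ]
 [668.8 -46.4 262. ]
 [863.9 -42.8 262. ]
 [855.9 324.2 262. ]]
[[662.6 321.9 262. ]
 [671.9 -50.5 262. ]
 [869.4 -40.9 262. ]
 [861.  326.8 262. ]]
365.5844906421854 195.13164097910234 -1.4608983744168218 -1.2489004519919333
372.55685186993867 197.79266105431404 -1.4205852424010894 -1.3177921182649974
369.07064841961113 196.43965317357498 -1.4405514128071548 -1.2833816841542993
knob head (array([622.4,  37.2, 238.2]), np.float64(2.376716033779507))
knob base (array([652.1,  36.9, 242.9]), np.float64(2.2059714481652493))
bar left end (array([653.9, 134.3, 243.7]), np.float64(2.3497225006017786))
butt [[ 485.6 -352.1   12. ]] [[ 487.1 -347.7   12. ]] (array([ 486.6, -349.7,   15.5]), np.float64(4.030455986895238))
ferr [[ 523.8 -248.2   12. ]] [[ 524.3 -243.5   12. ]] (array([ 524.2, -246. ,   16.9]), np.float64(3.511050120466371))
tip [[ 559.3 -163.8    5. ]] [[ 558.2 -158.7    5. ]] (array([ 558.9, -161.9,   11.9]), np.float64(2.6014893477057015))
```

Measured and checked against the given sizes:
- **Chest:** 369 by 197 mm (370 by 200 given), turned about 1.4°, front middle at (666, 136).
- **Knob:** about (638, 36, 240).
- **Chisel:** handle centre about (505, -298), pointing 70°. Handle length comes out at 111 mm (112 given).

I'll start moving towards the knob.

```bash
cat > plan.py <<'E'
import sys
from h import *
from cell import ctrl
o=ctrl.observe();T=toolT(o)
yaw=np.degrees(np.arctan2(T[1,0],T[0,0]))
print("t",round(o["clock"],2),"tcp",np.round(o["ee_pos"],1),"yaw",round(yaw,1),"tilt",round(np.degrees(np.arccos(-T[2,2])),2),"F",np.round(o["wrist_force"],1),"gap",round(o["finger_gap"],3),"j",np.round(o["joints"],2))
a=[float(x) for x in sys.argv[1:]]
if a:
    d=T[:3,:3].T@(np.array(a[:3])-o["ee_pos"])/40
    print("delta",np.round(d,2),"roll",round((yaw-a[3]+180)%360-180,1) if len(a)>3 else "","dist",round(np.linalg.norm(d)*40))
E
python3 plan.py 638 36 320 1.4
```

```text
t 0.15 tcp [ 179.8 -650.3  213. ] yaw 15.5 tilt 0.05 F [ 0.1 -0.  -0.4] gap 1.002 j [ 1.15  0.43  0.07  1.61 -0.03  1.11 -0.07]
delta [ 15.61 -13.49  -2.66] roll 14.1 dist 832
```

```bash
python3 -m handwheel '[{"delta_pos":[0.5,-0.5,-0.7],"roll":0},{"delta_pos":[1.2,-1,-1.4],"roll":0},{"delta_pos":[2,-1.7,-2.0],"roll":0},{"delta_pos":[2.8,-2.4,-2.5],"roll":0},{"delta_pos":[3.6,-3.1,-2.7],"roll":0}]' 0.5 40; python3 plan.py 638 36 330 1.4
```

```text
clock: 0.57
ee_pos: [277.4, -504.9, 318.9]
orientation: [3.112, 0.421, 0.001]
wrist_force: [1.1, -0.6, -0.1]
finger_gap: 0.681
t 0.57 tcp [ 277.4 -504.9  318.9] yaw 15.4 tilt 0.06 F [ 1.1 -0.6 -0.1] gap 0.681 j [ 0.95  0.19  0.01  1.7  -0.    1.26 -0.34]
delta [ 12.28 -10.64  -0.28] roll 14.0 dist 650
```

```bash
python3 -m handwheel '[{"delta_pos":[0.8,-0.7,0],"roll":0},{"delta_pos":[1.6,-1.4,-0.1],"roll":0},{"delta_pos":[2.4,-2.1,-0.1],"roll":3},{"delta_pos":[3.2,-2.8,-0.2],"roll":6},{"delta_pos":[4.0,-3.5,-0.2],"roll":10}]'; python3 plan.py 638 36 330 1.4
```

```text
clock: 0.98
ee_pos: [392.1, -330.3, 327.3]
orientation: [3.137, 0.144, 0.002]
wrist_force: [0.6, -0.8, 0.2]
finger_gap: 0.501
t 0.98 tcp [ 392.1 -330.3  327.3] yaw 5.3 tilt 0.11 F [ 0.6 -0.8  0.2] gap 0.501 j [ 0.71  0.08 -0.14  1.81  0.01  1.26 -0.92]
delta [ 6.96 -8.55 -0.07] roll 3.9 dist 441
```

```bash
python3 -m handwheel '[{"delta_pos":[0.7,-0.8,0],"roll":1},{"delta_pos":[1.4,-1.6,0],"roll":2},{"delta_pos":[2.1,-2.4,-0.1],"roll":3},{"delta_pos":[2.7,-3.2,-0.1],"roll":4},{"delta_pos":[3.4,-4.1,-0.1],"roll":4}]'; python3 plan.py 638 36 330 1.4
```

```text
clock: 1.4
ee_pos: [509.4, -158.4, 331.4]
orientation: [3.14, 0.032, 0.002]
wrist_force: [1.2, 0.6, 0.5]
finger_gap: 0.498
t 1.4 tcp [ 509.4 -158.4  331.4] yaw 1.2 tilt 0.12 F [1.2 0.6 0.5] gap 0.498 j [ 0.47  0.12 -0.31  1.75  0.04  1.27 -1.41]
delta [ 3.31 -4.79  0.03] roll -0.2 dist 233
```

```bash
python3 -m handwheel '[{"delta_pos":[0.7,-0.9,0],"roll":0},{"delta_pos":[1.4,-1.8,0],"roll":0},{"delta_pos":[2.1,-2.7,0],"roll":0},{"delta_pos":[2.7,-3.5,0],"roll":0},{"delta_pos":[3.0,-4.0,0],"roll":0}]'; python3 plan.py 638 36 320 1.4
```

```text
clock: 1.82
ee_pos: [627.3, 6.5, 331.0]
orientation: [3.14, 0.033, 0.002]
wrist_force: [-0.3, -0.6, -0.0]
finger_gap: 0.503
t 1.82 tcp [627.3   6.5 331. ] yaw 1.2 tilt 0.1 F [-0.3 -0.6 -0. ] gap 0.503 j [ 0.21  0.3  -0.42  1.55  0.12  1.32 -1.77]
delta [ 0.28 -0.73  0.27] roll -0.2 dist 33
```

```bash
python3 -m handwheel '[{"delta_pos":[0.2,-0.6,0],"roll":0},{"delta_pos":[0.3,-0.7,0.3],"roll":0},{"delta_pos":[0.3,-0.7,0.3],"roll":0},{"delta_pos":[0.3,-0.7,0.3],"roll":0},{"delta_pos":[0.3,-0.7,0.3],"roll":0}]'; python3 - <<'E'
from h import *
from cell import ctrl
o=ctrl.observe();c=ctrl.capture("wrist");T=toolT(o)@c["mount"]
c["world_from_camera"]=T;np.savez("w1.npz",**c);cv2.imwrite("pics/w1.png",c["frame"][:,:,::-1]);print(o["ee_pos"])
c=ctrl.capture("scene");cv2.imwrite("pics/s1.png",c["frame"][:,:,::-1])
E
```

```text
clock: 2.23
ee_pos: [638.4, 33.1, 319.1]
orientation: [3.139, 0.031, 0.001]
wrist_force: [0.6, -0.5, 0.3]
finger_gap: 0.498
[638.41116382  33.11166275 319.10388141]
```

View pics/w1.png

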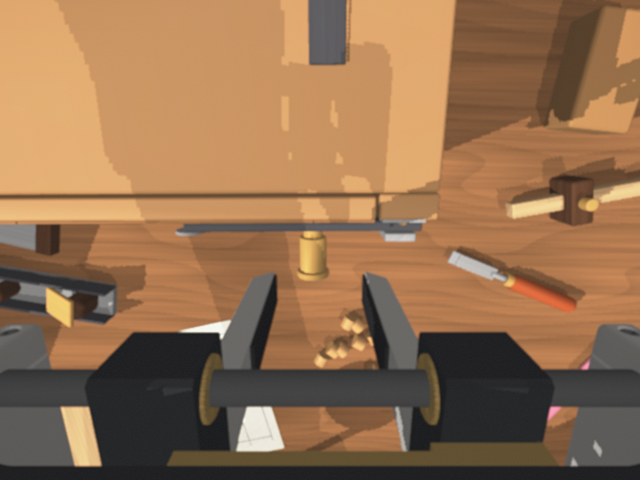

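View pics/s1.png

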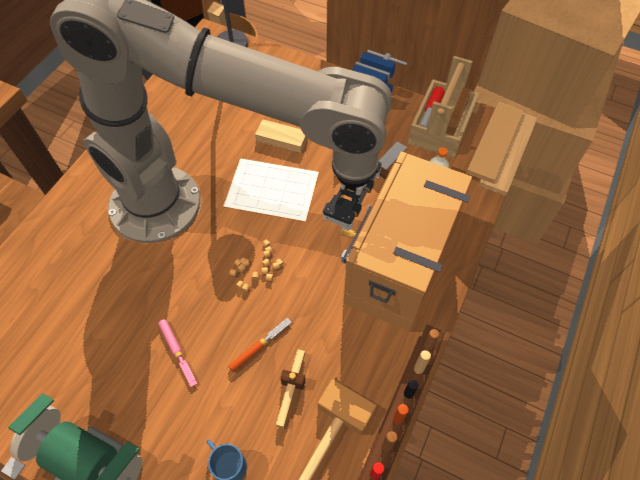

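The wrist view shows the knob at (313,255), with the fingers either side at columns 265 and 375. The catch lip is at (400,232) and the front edge of the gate's top at row 221. I'll cast these as rays.

```bash
python3 - <<'E'
from h import *
np.set_printoptions(suppress=True,precision=1)
c=load("w1")
print("knob axis",onz(c,[[313,235],[313,255],[313,272]],240))
print("gate top front edge",onz(c,[[20,222],[180,222],[370,221],[437,220]],262))
print("groove (gate rear)",onz(c,[[20,195],[370,194],[440,193]],262))
print("chest right",onz(c,[[440,193],[452,10]],262))
print("knob sides",onz(c,[[301,258],[326,258]],248))
E
```

```text
knob axis [[648.5  38.  240. ]
 [632.9  37.8 240. ]
 [619.2  37.6 240. ]]
gate top front edge [[659.9 234.  262. ]
 [661.9 127.  262. ]
 [664.9  -0.3 262. ]
 [666.4 -45.1 262. ]]
groove (gate rear) [[678.1 230.1 262. ]
 [683.    0.8 262. ]
 [684.5 -45.1 262. ]]
chest right [[684.5 -45.1 262. ]
 [789.7 -40.2 262. ]]
knob sides [[633.1  46.5 248. ]
 [633.4  28.2 248. ]]
```

```bash
python3 plan.py 635 37.5 229 1.4
```

```text
t 2.33 tcp [638.6  33.2 319.6] yaw 1.1 tilt 0.15 F [ 0.1 -0.2 -0.1] gap 0.502 j [ 0.17  0.33 -0.43  1.54  0.14  1.31 -1.82]
delta [-0.09 -0.11  2.26] roll -0.3 dist 91
```

```bash
python3 -m handwheel '[{"delta_pos":[-0.09,-0.11,0.4],"roll":0},{"delta_pos":[-0.09,-0.11,1.1],"roll":0},{"delta_pos":[-0.09,-0.11,1.8],"roll":0},{"delta_pos":[-0.09,-0.11,2.26],"roll":0},{"delta_pos":[-0.09,-0.11,2.26],"roll":0}]'; python3 plan.py 635 37.5 229 1.4
```

```text
clock: 2.75
ee_pos: [633.2, 35.8, 225.9]
orientation: [3.139, 0.028, -0.004]
wrist_force: [-1.0, -0.5, 0.0]
finger_gap: 0.501
t 2.75 tcp [633.2  35.8 225.9] yaw 1.0 tilt 0.22 F [-1.  -0.5  0. ] gap 0.501 j [ 0.16  0.38 -0.42  1.66  0.17  1.14 -1.86]
delta [ 0.05 -0.04 -0.08] roll -0.4 dist 4
```

```bash
python3 -m handwheel '[{"delta_pos":[0,0,0],"roll":0},{"delta_pos":[0,0,0],"roll":0},{"delta_pos":[0,0,0],"roll":0},{"delta_pos":[0,0,0],"roll":0},{"delta_pos":[0,0,0],"roll":0}]' 0 30; python3 plan.py 635 37.5 229 1.4
```

```text
clock: 3.17
ee_pos: [633.8, 37.8, 227.3]
orientation: [3.141, 0.03, -0.001]
wrist_force: [0.8, 2.3, 3.1]
finger_gap: 0.202
t 3.17 tcp [633.8  37.8 227.3] yaw 1.1 tilt 0.04 F [0.8 2.3 3.1] gap 0.202 j [ 0.16  0.38 -0.42  1.66  0.17  1.14 -1.86]
delta [ 0.03  0.01 -0.04] roll -0.3 dist 2
```

The gap is 19 mm, so the 20 mm knob is held. Next I lift the latch, about 0.28 rad.

```bash
python3 -m handwheel '[{"delta_pos":[0,0,-0.15],"roll":0},{"delta_pos":[0,-0.02,-0.3],"roll":0},{"delta_pos":[0,-0.05,-0.45],"roll":0},{"delta_pos":[0,-0.08,-0.6],"roll":0},{"delta_pos":[0,-0.09,-0.65],"roll":0}]'; python3 plan.py
```

```text
clock: 3.58
ee_pos: [633.8, 41.3, 254.6]
orientation: [3.141, 0.029, 0.0]
wrist_force: [0.0, -2.5, -3.2]
finger_gap: 0.204
t 3.58 tcp [633.8  41.3 254.6] yaw 1.1 tilt 0.04 F [ 0.  -2.5 -3.2] gap 0.204 j [ 0.16  0.36 -0.43  1.63  0.16  1.19 -1.85]
```

```bash
python3 -m handwheel '[{"delta_pos":[-0.28,0,0.05],"roll":0},{"delta_pos":[-0.56,0,0.12],"roll":0},{"delta_pos":[-0.84,0,0.21],"roll":0},{"delta_pos":[-1.11,0,0.31],"roll":0},{"delta_pos":[-1.37,0,0.43],"roll":0}]'; python3 plan.py
```

```text
clock: 4.0
ee_pos: [580.4, 40.3, 238.6]
orientation: [3.141, 0.029, 0.007]
wrist_force: [7.3, 0.0, 0.5]
finger_gap: 0.208
t 4.0 tcp [580.4  40.3 238.6] yaw 1.1 tilt 0.26 F [7.3 0.  0.5] gap 0.208 j [ 0.18  0.28 -0.44  1.77  0.13  1.11 -1.85]
```

```bash
python3 -m handwheel '[{"delta_pos":[-0.26,0,0.13],"roll":0},{"delta_pos":[-0.5,0,0.28],"roll":0},{"delta_pos":[-0.74,0,0.45],"roll":0},{"delta_pos":[-0.97,0,0.63],"roll":0},{"delta_pos":[-1.18,0,0.82],"roll":0}]'; python3 plan.py
```

```text
clock: 4.42
ee_pos: [534.7, 39.9, 206.8]
orientation: [-3.141, -0.029, -0.015]
wrist_force: [9.2, 0.6, 0.6]
finger_gap: 0.204
t 4.42 tcp [534.7  39.9 206.8] yaw 1.1 tilt 0.53 F [9.2 0.6 0.6] gap 0.204 j [ 0.2   0.23 -0.45  1.91  0.12  1.02 -1.86]
```

The force stays around 9 N, consistent with the hinge friction. I'll release the knob, rise and look.

```bash
python3 -m handwheel '[{"delta_pos":[0,0,0],"roll":0},{"delta_pos":[0,0,0],"roll":0},{"delta_pos":[0,0,-0.6],"roll":0},{"delta_pos":[0,0,-1.4],"roll":0},{"delta_pos":[0,0,-2.2],"roll":0}]' 0.5; python3 - <<'E'
from h import *
from cell import ctrl
o=ctrl.observe();c=ctrl.capture("wrist");T=toolT(o)@c["mount"]
c["world_from_camera"]=T;np.savez("w2.npz",**c);cv2.imwrite("pics/w2.png",c["frame"][:,:,::-1]);print(o["ee_pos"])
c=ctrl.capture("scene");cv2.imwrite("pics/s2.png",c["frame"][:,:,::-1])
E
```

```text
clock: 4.83
ee_pos: [534.0, 40.0, 296.3]
orientation: [-3.141, -0.03, -0.013]
wrist_force: [0.8, 0.2, -0.3]
finger_gap: 0.488
[533.97018554  40.04539876 296.31823898]
```

View pics/w2.png

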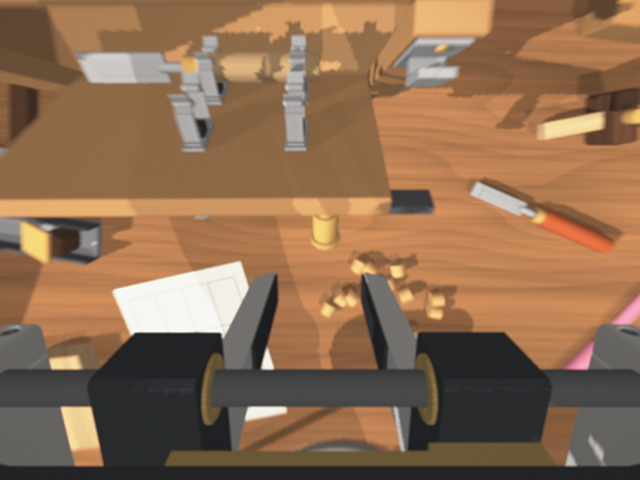

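View pics/s2.png

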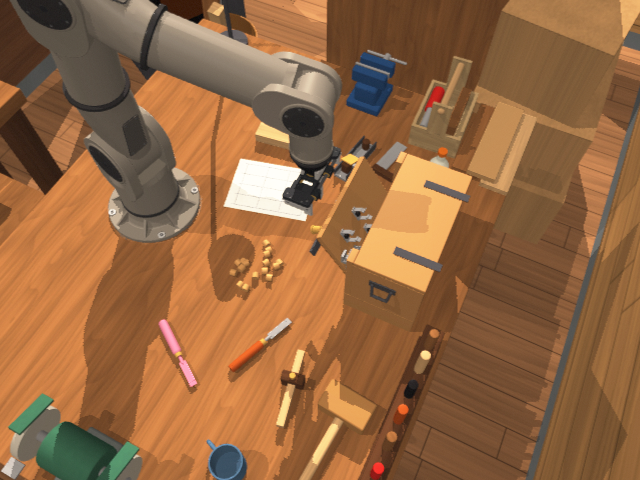

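The gate now stands part-open at roughly 0.6 rad. Its inner upper edge is at wrist row 195, and the latch is free of the catch. The two empty clips are at (190,120) and (296,120), with the pale chisel behind them. I'll work out the angle from the edge ray against the circle the edge moves on.

```bash
python3 - <<'E'
from h import *
from scipy.optimize import brentq
np.set_printoptions(suppress=True,precision=1)
c=load("w2")
for uv in ([120,196],[300,195]):
    def f(th):
        p=onz(c,[uv],77+16*np.sin(th)+185*np.cos(th))[0]
        X=p[0]+0.025*(p[1]-136)-665
        return X-(16*np.cos(th)-185*np.sin(th))
    th=brentq(f,.2,1.2);print(th,onz(c,[uv],77+16*np.sin(th)+185*np.cos(th)))
E
python3 plan.py 606 95 300 1.4
```

```text
0.588391993941105 [[574.7 171.9 239.8]]
0.5893560348094341 [[577.5  53.7 239.7]]
t 4.93 tcp [536.5  40.6 300.4] yaw 1.1 tilt 0.97 F [-0.3  0.1  0. ] gap 0.5 j [ 0.21  0.15 -0.46  1.79  0.07  1.2  -1.82]
delta [ 1.76 -1.33  0.04] roll -0.3 dist 88
```

```bash
python3 -m handwheel '[{"delta_pos":[0.7,-0.5,0],"roll":0},{"delta_pos":[1.4,-1.1,0],"roll":0},{"delta_pos":[1.8,-1.4,0.3],"roll":0},{"delta_pos":[1.8,-1.4,1.0],"roll":0},{"delta_pos":[1.8,-1.4,1.6],"roll":0}]' 0; python3 plan.py 606 97 222 1.4
```

```text
clock: 5.35
ee_pos: [609.7, 99.5, 236.6]
orientation: [-3.139, -0.031, -0.028]
wrist_force: [-0.0, -1.4, -1.2]
finger_gap: 0.18
t 5.35 tcp [609.7  99.5 236.6] yaw 1.1 tilt 1.01 F [-0.  -1.4 -1.2] gap 0.18 j [ 0.1   0.34 -0.47  1.7   0.17  1.12 -1.97]
delta [-0.1   0.06  0.36] roll -0.3 dist 15
```

```bash
python3 -m handwheel '[{"delta_pos":[-0.14,0,0.16],"roll":0},{"delta_pos":[-0.39,0,0.26],"roll":0},{"delta_pos":[-0.67,0,0.46],"roll":0},{"delta_pos":[-0.89,0,0.66],"roll":0},{"delta_pos":[-1.14,0,0.84],"roll":0}]' 0; python3 plan.py 534.5 99 165 1.4
```

```text
clock: 5.77
ee_pos: [565.5, 98.9, 203.5]
orientation: [-3.138, -0.031, -0.032]
wrist_force: [4.0, 0.7, 1.6]
finger_gap: 0.005
t 5.77 tcp [565.5  98.9 203.5] yaw 1.1 tilt 1.19 F [4.  0.7 1.6] gap 0.005 j [ 0.11  0.3  -0.48  1.84  0.16  1.02 -1.98]
delta [-0.79 -0.02  0.95] roll -0.3 dist 49
```

```bash
python3 -m handwheel '[{"delta_pos":[-0.24,0,0.24],"roll":0},{"delta_pos":[-0.44,0,0.46],"roll":0},{"delta_pos":[-0.61,0,0.71],"roll":0},{"delta_pos":[-0.78,0,0.96],"roll":0},{"delta_pos":[-0.91,0,1.24],"roll":0}]' 0; python3 plan.py 514 99 101 1.4
```

```text
clock: 6.18
ee_pos: [529.8, 98.4, 153.2]
orientation: [-3.138, -0.031, -0.034]
wrist_force: [-0.5, -0.2, 3.3]
finger_gap: 0.002
t 6.18 tcp [529.8  98.4 153.2] yaw 1.1 tilt 1.24 F [-0.5 -0.2  3.3] gap 0.002 j [ 0.1   0.3  -0.48  1.96  0.18  0.9  -2.02]
delta [-0.42 -0.02  1.3 ] roll -0.3 dist 55
```

```bash
python3 -m handwheel '[{"delta_pos":[-0.17,0,0.33],"roll":0},{"delta_pos":[-0.27,0,0.63],"roll":0},{"delta_pos":[-0.35,0,0.95],"roll":0},{"delta_pos":[-0.4,0,1.18],"roll":0},{"delta_pos":[-0.4,0,1.26],"roll":0}]' 0; python3 plan.py 514 99 101 1.4
```

```text
clock: 6.6
ee_pos: [513.9, 98.1, 101.1]
orientation: [-3.139, -0.031, -0.031]
wrist_force: [-6.6, -2.8, 25.9]
finger_gap: 0.01
t 6.6 tcp [513.9  98.1 101.1] yaw 1.1 tilt 1.13 F [-6.6 -2.8 25.9] gap 0.01 j [ 0.08  0.34 -0.47  2.04  0.22  0.79 -2.07]
delta [ 0.   -0.02  0.  ] roll -0.3 dist 1
```

Fz is 26 N at a tip height of 93 mm, exactly where a level gate should be, so it is on its stop. I'll rise, then look from above while turning towards the chisel.

```bash
python3 -m handwheel '[{"delta_pos":[0,0,-0.5],"roll":0},{"delta_pos":[-0.1,0,-1.3],"roll":-5},{"delta_pos":[-0.4,0.2,-2.2],"roll":-12},{"delta_pos":[-0.4,0.8,-3.1],"roll":-19},{"delta_pos":[-0.4,1.6,-3.6],"roll":-26}]' 0.6; python3 plan.py 508 -291 200 70.2;python3 - <<'E'
from h import *
from cell import ctrl
c=ctrl.capture("top");np.savez("t3.npz",**c);cv2.imwrite("pics/t3.png",c["frame"][:,:,::-1])
c=ctrl.capture("scene");np.savez("s3.npz",**c);cv2.imwrite("pics/s3.png",c["frame"][:,:,::-1])
E
```

```text
clock: 7.02
ee_pos: [496.9, 42.9, 242.4]
orientation: [3.061, 0.697, 0.036]
wrist_force: [1.0, -0.7, -0.3]
finger_gap: 0.322
t 7.02 tcp [496.9  42.9 242.4] yaw 25.7 tilt 1.3 F [ 1.  -0.7 -0.3] gap 0.322 j [ 0.29  0.13 -0.54  1.95  0.08  1.06 -1.41]
delta [-3.38  7.64  1.04] roll -44.5 dist 337
```

View pics/t3.png

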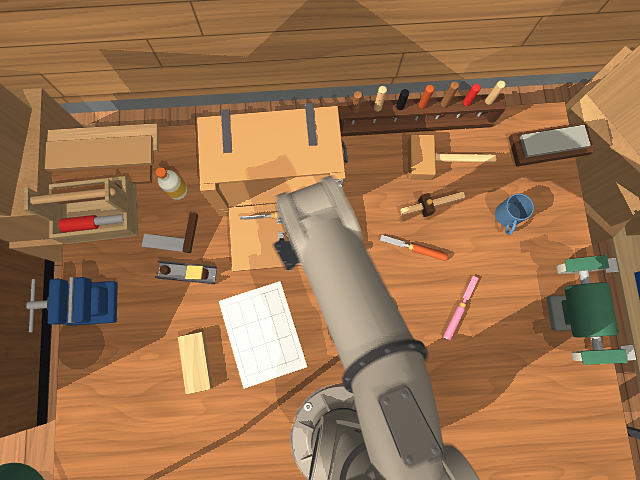

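View pics/s3.png

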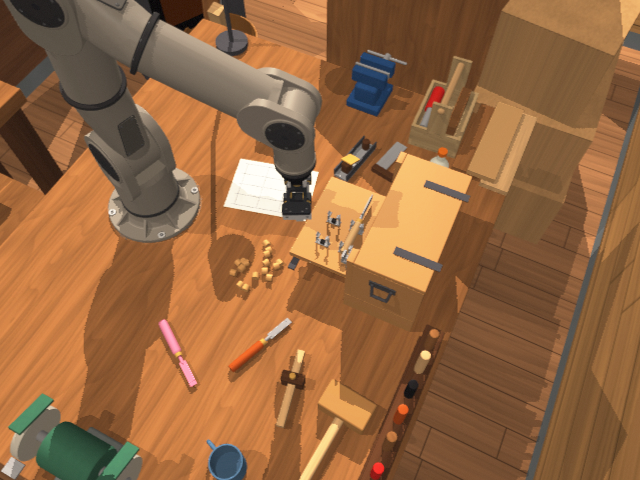

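The gate is down at scene (340,225) and top (265,235), with the clips facing up. Nothing else has moved, so I go on to the chisel.

```bash
python3 -m handwheel '[{"delta_pos":[-0.4,0.9,0],"roll":-6},{"delta_pos":[-0.8,1.8,0.1],"roll":-12},{"delta_pos":[-1.2,2.7,0.2],"roll":-18},{"delta_pos":[-1.6,3.6,0.3],"roll":-25},{"delta_pos":[-2.0,4.5,0.4],"roll":-32}]' 0.6; python3 plan.py 507 -291 180 70.2
```

```text
clock: 7.53
ee_pos: [502.7, -140.9, 227.7]
orientation: [2.777, 1.447, 0.035]
wrist_force: [2.0, 0.2, -0.5]
finger_gap: 0.598
t 7.53 tcp [ 502.7 -140.9  227.7] yaw 55.1 tilt 1.4 F [ 2.   0.2 -0.5] gap 0.598 j [ 0.55  0.18 -0.45  1.92  0.08  1.03 -0.54]
delta [-3.03  2.22  1.19] roll -15.1 dist 158
```

```bash
python3 -m handwheel '[{"delta_pos":[-0.75,0.55,0.2],"roll":-5},{"delta_pos":[-1.5,1.1,0.5],"roll":-10},{"delta_pos":[-2.25,1.65,0.8],"roll":-15},{"delta_pos":[-3.0,2.2,1.2],"roll":-15},{"delta_pos":[-3.0,2.2,1.2],"roll":-15}]' 0.6; python3 - <<'E'
from h import *
from cell import ctrl
o=ctrl.observe();c=ctrl.capture("wrist");T=toolT(o)@c["mount"]
c["world_from_camera"]=T;np.savez("w4.npz",**c);cv2.imwrite("pics/w4.png",c["frame"][:,:,::-1]);print(o["ee_pos"])
np.set_printoptions(suppress=True,precision=1)
for n in ("s3","t3"):
    d=load(n);hsv=cv2.cvtColor(d["frame"],cv2.COLOR_RGB2HSV)
    m=((hsv[...,0]<10)&(hsv[...,1]>190)&(hsv[...,2]>110))
    l,s,ce=blob(m)
    for i in range(1,len(s)):
        if s[i,4]>150:print(n,s[i],ce[i],onz(d,ce[i],15))
E
```

```text
clock: 7.95
ee_pos: [504.7, -296.1, 175.8]
orientation: [2.572, 1.786, 0.028]
wrist_force: [-1.6, 0.4, -0.2]
finger_gap: 0.603
[ 504.7014787  -296.12828689  175.75857243]
s3 [425  87  19  23 198] [435.3  95.9] [[626.9 797.7  15. ]]
s3 [229 343  34  29 236] [245.5 357.6] [[ 506.3 -305.6   15. ]]
s3 [393 405  16  19 165] [399.9 414.6] [[ 928.2 -260.7   15. ]]
s3 [370 462  15  18 180] [376.7 470.4] [[ 928.2 -406.8   15. ]]
t3 [419  85  15  24 180] [425.8  96.2] [[1008.  -348.7   15. ]]
t3 [463  84  17  22 184] [470.9  94.7] [[1003.7 -493.9   15. ]]
t3 [ 59 215  38  17 455] [ 76.7 223.4] [[661.9 748.8  15. ]]
t3 [412 244  36  17 191] [430.2 252.2] [[ 502.8 -303.5   15. ]]
```

View pics/w4.png

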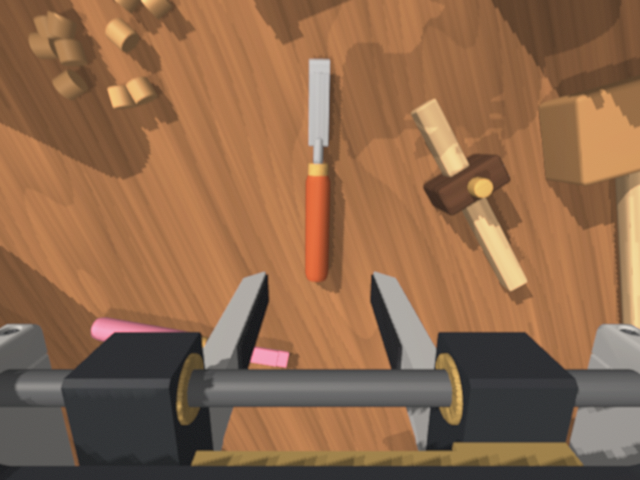

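The chisel lies straight along the image: butt (316,280), handle/ferrule boundary (318,175), tip (320,62). It lies between the finger lines.

```bash
python3 - <<'E'
from h import *
np.set_printoptions(suppress=True,precision=1)
c=load("w4")
hsv=cv2.cvtColor(c["frame"],cv2.COLOR_RGB2HSV)
m=((hsv[...,0]<11)&(hsv[...,1]>190)&(hsv[...,2]>90)); m[:,:280]=0;m[:,360:]=0;m[:150]=0;m[300:]=0
l,s,ce=blob(m);i=1+s[1:,4].argmax();print(s[i],ce[i])
v,u=np.nonzero(l==i);rows=np.arange(v.min(),v.max()+1);mid=[(u[v==r].min()+u[v==r].max())/2 for r in rows]
p=np.polyfit(rows,mid,1)
a,b,t=[[np.polyval(p,r),r] for r in(v.max(),v.min(),62)]
A,B=onz(c,[a],12)[0],onz(c,[b],12)[0];print(a,b,A,B,np.linalg.norm(A-B),(A+B)/2,np.degrees(np.arctan2(*(B-A)[1::-1])))
print(onz(c,[[320,62]],4))
E
python3 plan.py 507 -293 60 70.2
```

```text
t 8.0 tcp [ 505.6 -292.6  176.9] yaw 69.7 tilt 1.22 F [-0.5  0.3 -0.3] gap 0.597 j [ 0.73  0.33 -0.38  1.84  0.13  0.97 -0.06]
delta [-0.03 -0.02  2.92] roll -0.5 dist 117Traceback (most recent call last):
  File "<stdin>", line 6, in <module>
ValueError: attempt to get argmax of an empty sequence
```

```bash
python3 - <<'E'
from h import *
np.set_printoptions(suppress=True,precision=1)
c=load("w4")
hsv=cv2.cvtColor(c["frame"],cv2.COLOR_RGB2HSV)
print(hsv[230,[300,310,318,326,345]],c["frame"][230,318])
m=((hsv[...,0]<12)&(hsv[...,1]>205)); m[:,:295]=0;m[:,340:]=0;m[:150]=0;m[300:]=0
m=m&True
l,s,ce=blob(m);i=1+s[1:,4].argmax();print(s[i],ce[i])
v,u=np.nonzero(l==i);rows=np.arange(v.min()+3,v.max()-6);mid=[(u[v==r].min()+u[v==r].max())/2 for r in rows]
p=np.polyfit(rows,mid,1)
a,b=[[np.polyval(p,r),r] for r in(v.max(),v.min())]
A,B=onz(c,[a],12)[0],onz(c,[b],12)[0];print(a,b,A,B,np.linalg.norm(A-B),(A+B)/2,np.degrees(np.arctan2(*(B-A)[1::-1])))
print(onz(c,[[320,62]],4))
E
```

```text
[[ 13 144 190]
 [  8 184 227]
 [  8 185 215]
 [  9 181 128]
 [ 13 141 173]] [215 102  59]Traceback (most recent call last):
  File "<stdin>", line 8, in <module>
ValueError: attempt to get argmax of an empty sequence
```

```bash
python3 - <<'E'
from h import *
np.set_printoptions(suppress=True,precision=1)
c=load("w4")
hsv=cv2.cvtColor(c["frame"],cv2.COLOR_RGB2HSV)
m=((hsv[...,0]<12)&(hsv[...,1]>165)); m[:,:295]=0;m[:,340:]=0;m[:150]=0;m[300:]=0
l,s,ce=blob(m);i=1+s[1:,4].argmax();print(s[i],ce[i])
v,u=np.nonzero(l==i);rows=np.arange(v.min()+3,v.max()-6);mid=[(u[v==r].min()+u[v==r].max())/2 for r in rows]
p=np.polyfit(rows,mid,1)
a,b=[[np.polyval(p,r),r] for r in(v.max(),v.min())]
A,B=onz(c,[a],12)[0],onz(c,[b],12)[0];print(a,b,A,B,np.linalg.norm(A-B),(A+B)/2,np.degrees(np.arctan2(*(B-A)[1::-1])))
print(onz(c,[[320,62]],4))
E
```

```text
[ 305  176   25  106 2419] [316.6 227.5]
[np.float64(315.5992437601736), np.int64(281)] [np.float64(317.57547137818773), np.int64(176)] [ 482.3 -351.5   12. ] [ 521.8 -252.    12. ] 106.99662500186308 [ 502.  -301.7   12. ] 68.35834028218453
[[ 559.1 -158.9    4. ]]
```

```bash
python3 plan.py 506 -294 30 69; python3 -m handwheel '[{"delta_pos":[-0.02,0,0.8],"roll":0.5},{"delta_pos":[-0.04,0,1.7],"roll":0.5},{"delta_pos":[-0.05,0,2.6],"roll":0.5},{"delta_pos":[-0.06,0,3.4],"roll":0.5},{"delta_pos":[-0.06,0,3.6],"roll":0.5}]' 0.6; python3 plan.py 506 -294 11 69
```

```text
t 8.0 tcp [ 505.6 -292.6  176.9] yaw 69.7 tilt 1.22 F [-0.5  0.3 -0.3] gap 0.597 j [ 0.73  0.33 -0.38  1.84  0.13  0.97 -0.06]
delta [-0.07 -0.05  3.67] roll 0.7 dist 147
clock: 8.42
ee_pos: [505.8, -291.9, 28.4]
orientation: [2.584, 1.781, 0.026]
wrist_force: [-0.6, 0.3, -2.0]
finger_gap: 0.6
t 8.42 tcp [ 505.8 -291.9   28.4] yaw 69.2 tilt 0.98 F [-0.6  0.3 -2. ] gap 0.6 j [ 0.68  0.52 -0.33  1.94  0.24  0.7  -0.15]
delta [-0.05  0.02  0.43] roll 0.2 dist 18
```

```bash
python3 -m handwheel '[{"delta_pos":[-0.05,0.02,0.25],"roll":0},{"delta_pos":[-0.05,0.02,0.4],"roll":0},{"delta_pos":[-0.05,0.02,0.4],"roll":0},{"delta_pos":[-0.05,0.02,0.4],"roll":0},{"delta_pos":[-0.05,0.02,0.4],"roll":0}]' 0.6; python3 plan.py 506 -294 11 69
```

```text
clock: 8.83
ee_pos: [507.0, -294.3, 13.8]
orientation: [2.582, 1.779, 0.028]
wrist_force: [-0.7, 0.6, -0.2]
finger_gap: 0.599
t 8.83 tcp [ 507.  -294.3   13.8] yaw 69.1 tilt 1.06 F [-0.7  0.6 -0.2] gap 0.599 j [ 0.68  0.55 -0.32  1.95  0.25  0.67 -0.16]
delta [-0.   -0.03  0.07] roll 0.1 dist 3
```

```bash
python3 -m handwheel '[{"delta_pos":[0,0,0.06],"roll":0},{"delta_pos":[0,0,0.06],"roll":0},{"delta_pos":[0,0,0.06],"roll":0},{"delta_pos":[0,0,0.06],"roll":0},{"delta_pos":[0,0,0.06],"roll":0}]' 0 55; python3 plan.py
```

```text
clock: 9.25
ee_pos: [507.1, -294.3, 11.6]
orientation: [2.582, 1.779, 0.028]
wrist_force: [-0.5, -0.1, -0.5]
finger_gap: 0.279
t 9.25 tcp [ 507.1 -294.3   11.6] yaw 69.1 tilt 1.07 F [-0.5 -0.1 -0.5] gap 0.279 j [ 0.68  0.55 -0.32  1.95  0.25  0.67 -0.16]
```

```bash
python3 -m handwheel '[{"delta_pos":[0,0,0],"roll":0},{"delta_pos":[0,0,0],"roll":0},{"delta_pos":[0,0,-0.4],"roll":0},{"delta_pos":[0,0,-1.0],"roll":0},{"delta_pos":[0,0,-1.8],"roll":0}]' 0 55; python3 plan.py 553 100 200 91.4
```

```text
clock: 9.67
ee_pos: [504.4, -293.9, 82.5]
orientation: [2.585, 1.782, 0.025]
wrist_force: [-0.5, -0.8, -1.6]
finger_gap: 0.242
t 9.67 tcp [ 504.4 -293.9   82.5] yaw 69.2 tilt 0.94 F [-0.5 -0.8 -1.6] gap 0.242 j [ 0.71  0.45 -0.36  1.91  0.2   0.8  -0.11]
delta [ 9.67 -2.34 -2.84] roll -22.2 dist 414
```

The gap is 23 mm, so the 24 mm handle is held. I carry it to above the clips.

```bash
python3 -m handwheel '[{"delta_pos":[0.3,0,-0.8],"roll":0},{"delta_pos":[0.9,-0.2,-1.5],"roll":-2},{"delta_pos":[1.7,-0.4,-2.1],"roll":-5},{"delta_pos":[2.6,-0.6,-2.6],"roll":-8},{"delta_pos":[3.5,-0.8,-2.9],"roll":-11}]'; python3 plan.py 553 100 205 91.4
```

```text
clock: 10.08
ee_pos: [523.0, -151.6, 202.2]
orientation: [2.398, 2.021, 0.026]
wrist_force: [1.6, -0.6, -1.1]
finger_gap: 0.243
t 10.08 tcp [ 523.  -151.6  202.2] yaw 80.2 tilt 1.02 F [ 1.6 -0.6 -1.1] gap 0.243 j [ 0.59  0.25 -0.49  1.9   0.13  1.01 -0.13]
delta [ 6.33 -0.33 -0.02] roll -11.2 dist 253
```

```bash
python3 -m handwheel '[{"delta_pos":[0.9,0,0],"roll":-3},{"delta_pos":[1.8,-0.1,0],"roll":-6},{"delta_pos":[2.7,-0.1,0],"roll":-9},{"delta_pos":[3.6,-0.2,0],"roll":-11},{"delta_pos":[4.4,-0.2,0],"roll":-11}]'; python3 plan.py 553 100 205 91.4
```

```text
clock: 10.5
ee_pos: [544.4, 25.6, 203.8]
orientation: [2.188, 2.244, 0.025]
wrist_force: [1.1, 1.1, -2.3]
finger_gap: 0.24
t 10.5 tcp [544.4  25.6 203.8] yaw 91.4 tilt 1.02 F [ 1.1  1.1 -2.3] gap 0.24 j [ 0.36  0.27 -0.61  1.89  0.18  1.02 -0.3 ]
delta [ 1.86  0.26 -0.01] roll 0.0 dist 75
```

```bash
python3 -m handwheel '[{"delta_pos":[0.8,0,0],"roll":0},{"delta_pos":[1.5,0,0],"roll":0},{"delta_pos":[1.8,0,0],"roll":0},{"delta_pos":[1.8,0,0],"roll":0},{"delta_pos":[1.8,0,0],"roll":0}]'; python3 plan.py 553 100 205 91.4
python3 - <<'E'
from h import *
from cell import ctrl
o=ctrl.observe();c=ctrl.capture("wrist");T=toolT(o)@c["mount"]
c["world_from_camera"]=T;np.savez("w5.npz",**c);cv2.imwrite("pics/w5.png",c["frame"][:,:,::-1]);print(o["ee_pos"])
c=ctrl.capture("scene");np.savez("s5.npz",**c)
cv2.imwrite("pics/s5.png",cv2.resize(c["frame"][150:310,250:450,::-1],None,fx=3.5,fy=3.5,interpolation=cv2.INTER_CUBIC))
c=load("s3")
cv2.imwrite("pics/s3c.png",cv2.resize(c["frame"][170:290,280:420,::-1],None,fx=5,fy=5,interpolation=cv2.INTER_CUBIC))
E
```

```text
clock: 10.92
ee_pos: [542.4, 97.5, 204.0]
orientation: [2.187, 2.245, 0.024]
wrist_force: [-0.8, -0.7, -0.6]
finger_gap: 0.238
t 10.92 tcp [542.4  97.5 204. ] yaw 91.5 tilt 0.99 F [-0.8 -0.7 -0.6] gap 0.238 j [ 0.25  0.28 -0.64  1.88  0.2   1.03 -0.45]
delta [ 0.06  0.27 -0.02] roll 0.1 dist 11
[542.38339338  97.47226768 204.01735227]
```

View pics/w5.png

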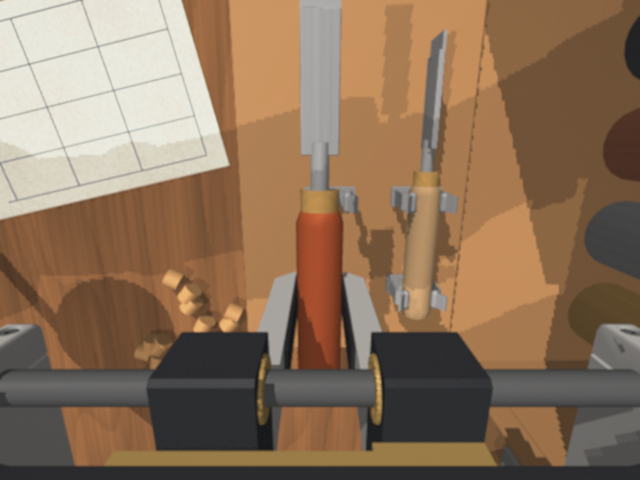

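View pics/s5.png

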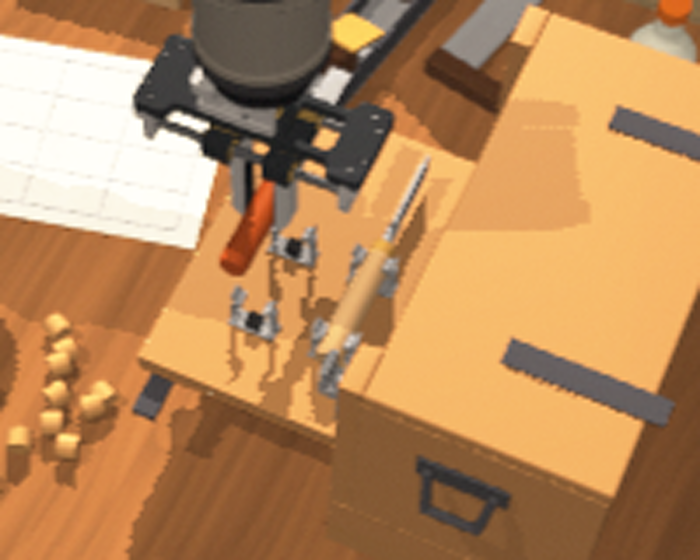

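View pics/s3c.png

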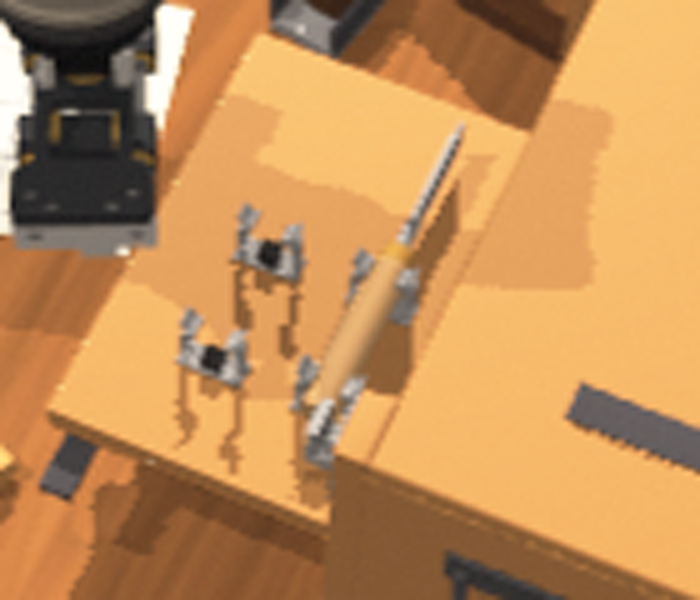

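In w5 the held chisel lies along column 320 with the gate beneath, the pale chisel is at column 420, and one leaf of an empty clip shows at (347,198). In the s3 crop, the leaf-tip middles are at (271,222) and (213,331) and the dark rests at (270,254) and (213,358). I'll cast these.

```bash
python3 - <<'E'
from h import *
np.set_printoptions(suppress=True,precision=1)
s=load("s3");k=lambda *p:np.array(p)/5+[280,170]
print("tips@136",onz(s,[k(248,213),k(294,232),k(190,322),k(237,340)],134))
L=onz(s,[k(271,222.5),k(213.5,331)],134);print("mid",L,np.linalg.norm(L[0]-L[1]),L.mean(0))
Rr=onz(s,[k(270,252),k(213,357)],104);print("rest",Rr,np.linalg.norm(Rr[0]-Rr[1]),Rr.mean(0))
g=onz(s,[k(50,412),k(262,33)],93);print("gate outer-edge corners",g,np.linalg.norm(g[0]-g[1]))
w=load("w5")
print("pale axis",onz(w,[[427,188],[416,310]],117))
print("clip leaf outer",onz(w,[[345,190],[357,200]],134))
print("gate left edge / hinge",onz(w,[[232,60],[242,240]],93))
print("own handle",onz(w,[[320,215],[320,330]],204))
print("own tip",onz(w,[[322,2]],200))
E
```

```text
tips@136 [[539.  133.5 134. ]
 [567.5 133.6 134. ]
 [541.4  55.7 134. ]
 [569.5  56.9 134. ]]
mid [[553.3 133.5 134. ]
 [555.5  56.3 134. ]] 77.29743715757857 [554.4  94.9 134. ]
rest [[553.7 132.8 104. ]
 [555.   56.9 104. ]] 75.98284241003586 [554.3  94.8 104. ]
gate outer-edge corners [[486.8  -9.1  93. ]
 [479.8 276.3  93. ]] 285.49700827845857
pale axis [[621.8 144.8 117. ]
 [623.5  45.2 117. ]]
clip leaf outer [[559.3 144.1 134. ]
 [568.  137.4 134. ]]
gate left edge / hinge [[475.9 232.1  93. ]
 [478.7  95.   93. ]]
own handle [[540.7 140.5 204. ]
 [542.4  76.2 204. ]]
own tip [[539.2 235.  200. ]]
```

```bash
python3 - <<'E'
from h import *
np.set_printoptions(suppress=True,precision=1)
s=load("s5");im=s["frame"]
cv2.imwrite("pics/s5c.png",cv2.resize(im[195:235,305:345,::-1],None,fx=14,fy=14,interpolation=cv2.INTER_NEAREST))
hsv=cv2.cvtColor(im,cv2.COLOR_RGB2HSV)
m=((hsv[...,0]<11)&(hsv[...,1]>170)); m[:195]=0;m[235:]=0;m[:,:305]=0;m[:,345:]=0
v,u=np.nonzero(m);print(u.min(),v.max(),len(u))
for h in (192,204,216): print(h,onz(s,[[316.6,226],[316.6,227.5]],h))
w=load("w5")
print(onz(w,[[320,213],[320,187]],216),onz(w,[[320,213],[320,187]],210))
E
```

```text
313 228 201
192 [[541.9  46.8 192. ]
 [544.   42.6 192. ]]
204 [[545.2  40.3 204. ]
 [547.3  36.2 204. ]]
216 [[548.5  33.8 216. ]
 [550.5  29.7 216. ]]
[[540.4 143.9 216. ]
 [540.1 156.  216. ]] [[540.6 142.7 210. ]
 [540.2 155.2 210. ]]
```

View pics/s5c.png

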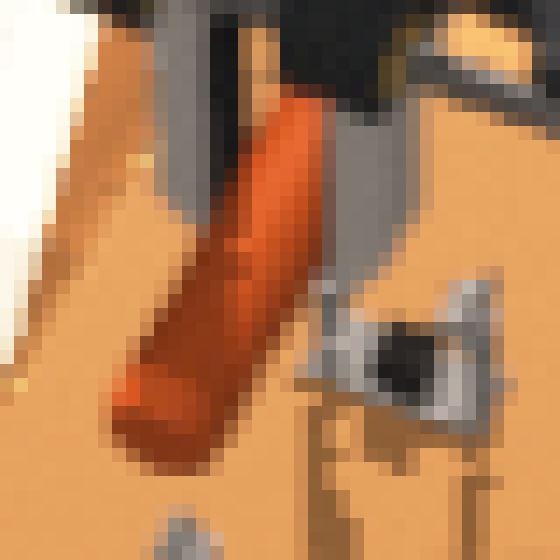

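The butt and ferrule estimates disagree by about 11 mm in length. The chisel may have drooped in the grip, so I'll check with the depth maps.

```bash
python3 - <<'E'
from h import *
np.set_printoptions(suppress=True,precision=1)
w=load("w5");W=pts(w)
for r in (8,30,60,100,140,165,180,200,215,240,270,300,320):
    q=W[r-3:r+4,317:324].reshape(-1,3);print(r,np.nanmedian(q,0),np.nanstd(q[:,2]))
w=load("w4");W=pts(w)
for r in (65,100,140,180,200,240,270): print("bench",r,np.nanmedian(W[r-3:r+4,315:321].reshape(-1,3),0))
s=load("s5");W=pts(s)
for r in (205,212,218,222,225): 
    c=int(316.4+ (225-r)*0.65);print("s5",r,c,np.nanmedian(W[r-1:r+2,c-1:c+2].reshape(-1,3),0))
E
```

```text
8 [538.4 231.1 204.3] 1.1569919090231797
30 [538.6 222.6 204.8] 0.7647495457710454
60 [538.9 210.9 204.9] 0.7325411114067465
100 [539.3 194.2 205. ] 0.5561931718363279
140 [539.8 176.6 205.5] 1.0408327420837775
165 [540.  165.2 207.6] 0.6180062478671893
180 [540.2 158.2 207.7] 0.7297213100506024
200 [540.3 149.5 212.9] 0.6841442560316155
215 [540.5 142.4 213.3] 0.6960468359102454
240 [540.8 130.8 215.5] 0.6019065023855
270 [541.1 115.7 215.7] 0.5618916813174625
300 [541.6  99.9 215.9] 0.5812182947960558
320 [541.8  88.8 215.9] 0.5092799935906276
bench 65 [ 555.5 -161.9   12.1]
bench 100 [ 545.3 -188.9   13.6]
bench 140 [ 533.2 -221.2   14.8]
bench 180 [ 520.6 -254.5   22.2]
bench 200 [ 514.2 -271.6   23.3]
bench 240 [ 500.5 -308.2   23.3]
bench 270 [ 489.8 -336.6   23.3]
s5 205 329 [556.7  89.7 243. ]
s5 212 324 [547.7  80.9 215.9]
s5 218 320 [545.2  59.4 216.4]
s5 222 318 [546.1  45.5 216. ]
s5 225 316 [544.1  37.7 213.1]
```

The depth shows the handle level, with its top at 215.7, so the centre is at TCP height and there is no droop. The handle centre sits about 8.5 mm behind the TCP along the axis. Clip seat is about (553.6, 95.2), so the TCP goes to (553.6, 103.5).

```bash
python3 plan.py 553.6 103.5 153 91.5
```

```text
t 11.02 tcp [542.6  96.  204. ] yaw 91.3 tilt 0.98 F [-0.7 -0.1 -2. ] gap 0.243 j [ 0.25  0.28 -0.64  1.88  0.2   1.03 -0.45]
delta [0.17 0.26 1.28] roll -0.2 dist 53
```

```bash
python3 -m handwheel '[{"delta_pos":[0.1,0.15,0.1],"roll":0},{"delta_pos":[0.17,0.26,0.5],"roll":0},{"delta_pos":[0.17,0.26,0.9],"roll":0},{"delta_pos":[0.17,0.26,1.28],"roll":0},{"delta_pos":[0.17,0.26,1.28],"roll":0}]' 0 60; python3 plan.py 553.6 103.5 153 91.5
python3 - <<'E'
from h import *
from cell import ctrl
o=ctrl.observe();c=ctrl.capture("wrist");T=toolT(o)@c["mount"]
c["world_from_camera"]=T;np.savez("w6.npz",**c);cv2.imwrite("pics/w6.png",c["frame"][:,:,::-1]);print(o["ee_pos"])
c=ctrl.capture("scene");np.savez("s6.npz",**c)
cv2.imwrite("pics/s6.png",cv2.resize(c["frame"][180:290,290:410,::-1],None,fx=5,fy=5,interpolation=cv2.INTER_CUBIC))
E
```

```text
clock: 11.43
ee_pos: [552.7, 101.9, 150.0]
orientation: [2.193, 2.242, 0.019]
wrist_force: [-0.5, 0.0, -2.6]
finger_gap: 0.243
t 11.43 tcp [552.7 101.9 150. ] yaw 91.3 tilt 0.76 F [-0.5  0.  -2.6] gap 0.243 j [ 0.21  0.37 -0.62  1.9   0.26  0.94 -0.51]
delta [ 0.04  0.02 -0.07] roll -0.2 dist 3
[552.72299471 101.8649637  150.03939268]
```

View pics/w6.png

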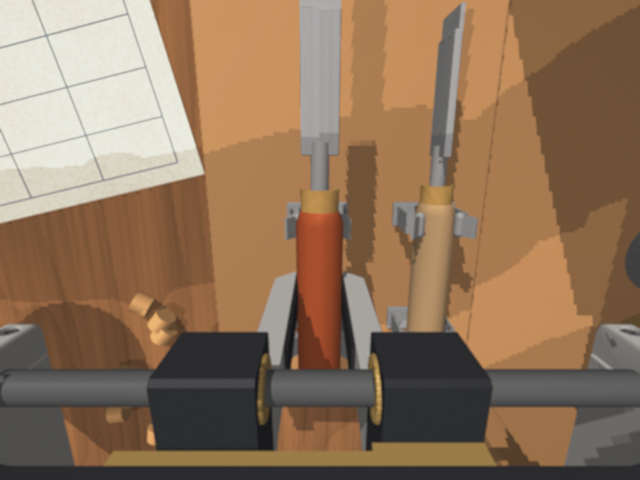

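View pics/s6.png

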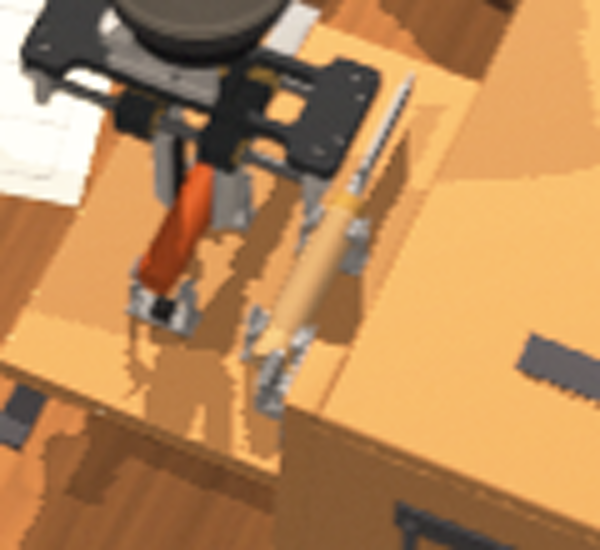

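In w6 the clip's leaves are at columns 287 and 351, so their middle is 319, and the held handle is centred at 320: aligned. I'll check the position along the axis against the pale chisel.

```bash
python3 - <<'E'
from h import *
np.set_printoptions(suppress=True,precision=1)
w=load("w6")
print("own boundary",onz(w,[[320,212]],162),"pale boundary",onz(w,[[435,205]],129), "clip A leaf rows", onz(w,[[292,204],[292,236],[345,205],[345,236]],134))
E
python3 plan.py 553.8 103 140 91.4
```

```text
own boundary [[551.  148.8 162. ]] pale boundary [[615.9 147.5 129. ]] clip A leaf rows [[536.3 147.4 134. ]
 [536.3 129.4 134. ]
 [565.  147.4 134. ]
 [565.7 130.  134. ]]
t 11.53 tcp [553.8 102.7 152.8] yaw 91.3 tilt 0.92 F [ 0.4 -0.1 -0.9] gap 0.239 j [ 0.21  0.36 -0.62  1.9   0.26  0.94 -0.51]
delta [ 0.01 -0.    0.32] roll -0.1 dist 13
```

```bash
python3 - <<'E'
from h import *
np.set_printoptions(suppress=True,precision=1)
w=load("w6");W=pts(w)
cv2.imwrite("pics/w6c.png",cv2.resize(w["frame"][170:260,270:490,::-1],None,fx=3.6,fy=3.6,interpolation=cv2.INTER_CUBIC))
for u,v in ((291,206),(291,212),(291,220),(291,228),(291,234),(347,206),(347,212),(347,220),(347,230)): print(u,v,W[v,u],w["frame"][v,u])
E
```

```text
291 206 [533.3 139.5  96.6] [140 138 136]
291 212 [534.  137.8 107.7] [86 86 85]
291 220 [535.6 138.3 132.8] [94 92 91]
291 228 [535.6 133.5 132.1] [92 90 89]
291 234 [535.6 130.2 132.5] [88 87 86]
347 206 [569.9 139.9  95.1] [98 87 79]
347 212 [568.  140.1 116.6] [85 76 68]
347 220 [566.5 139.  133.5] [83 83 83]
347 230 [566.7 133.5 134.3] [85 84 84]
```

View pics/w6c.png

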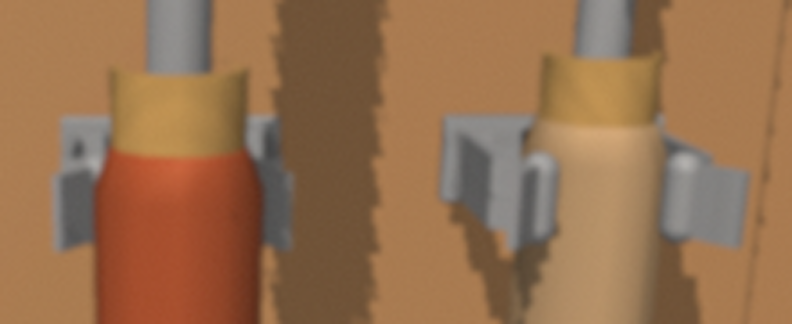

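The leaf tips at rows 217–238 give a clip A centre of y≈134 and a seat of about 95.5. The lateral and axial positions are both good, so I press down in stages.

```bash
python3 -m handwheel '[{"delta_pos":[0.01,0,0.2],"roll":0},{"delta_pos":[0.01,0,0.35],"roll":0},{"delta_pos":[0.01,0,0.45],"roll":0},{"delta_pos":[0.01,0,0.5],"roll":0},{"delta_pos":[0.01,0,0.5],"roll":0}]' 0 60; python3 plan.py 553.8 103 117 91.4
```

```text
clock: 11.95
ee_pos: [553.5, 103.2, 132.6]
orientation: [2.192, 2.242, 0.021]
wrist_force: [-6.1, -0.2, 3.7]
finger_gap: 0.24
t 11.95 tcp [553.5 103.2 132.6] yaw 91.3 tilt 0.86 F [-6.1 -0.2  3.7] gap 0.24 j [ 0.2   0.39 -0.61  1.92  0.28  0.9  -0.53]
delta [-0.01  0.    0.39] roll -0.1 dist 16
```

```bash
python3 -m handwheel '[{"delta_pos":[0,-0.03,0.1],"roll":0},{"delta_pos":[0,-0.03,0.2],"roll":0},{"delta_pos":[0,-0.03,0.3],"roll":0},{"delta_pos":[0,-0.03,0.38],"roll":0},{"delta_pos":[0,-0.03,0.42],"roll":0}]' 0 60; python3 plan.py 553.8 103 117 91.4
```

```text
clock: 12.37
ee_pos: [552.5, 103.1, 116.0]
orientation: [2.192, 2.241, 0.021]
wrist_force: [-13.0, -5.2, 35.1]
finger_gap: 0.244
t 12.37 tcp [552.5 103.1 116. ] yaw 91.3 tilt 0.84 F [-13.   -5.2  35.1] gap 0.244 j [ 0.19  0.41 -0.6   1.93  0.3   0.87 -0.54]
delta [-0.    0.03 -0.02] roll -0.1 dist 2
```

TCP z is 116 with 35 N, so the handle is down on its rest. I'll release and rise.

```bash
python3 -m handwheel '[{"delta_pos":[0,-0.02,-0.02],"roll":0},{"delta_pos":[0,-0.02,-0.02],"roll":0},{"delta_pos":[0,-0.02,-0.02],"roll":0},{"delta_pos":[0,-0.02,-0.02],"roll":0},{"delta_pos":[0,-0.02,-0.05],"roll":0}]' 0.42 30; python3 plan.py 553.8 103 117 91.4
```

```text
clock: 12.78
ee_pos: [551.6, 103.1, 117.9]
orientation: [2.192, 2.241, 0.02]
wrist_force: [-0.4, 0.7, 0.4]
finger_gap: 0.419
t 12.78 tcp [551.6 103.1 117.9] yaw 91.3 tilt 0.84 F [-0.4  0.7  0.4] gap 0.419 j [ 0.19  0.4  -0.6   1.93  0.3   0.88 -0.54]
delta [-0.    0.05  0.02] roll -0.1 dist 2
```

```bash
python3 -m handwheel '[{"delta_pos":[0,0,-0.3],"roll":0},{"delta_pos":[0,0,-0.8],"roll":0},{"delta_pos":[0,0,-1.6],"roll":0},{"delta_pos":[0,0,-2.4],"roll":0},{"delta_pos":[0,0,-2.8],"roll":0}]' 0.42; python3 plan.py 
python3 - <<'E'
from h import *
from cell import ctrl
o=ctrl.observe();c=ctrl.capture("wrist");T=toolT(o)@c["mount"]
c["world_from_camera"]=T;np.savez("w7.npz",**c);cv2.imwrite("pics/w7.png",c["frame"][:,:,::-1]);print(o["ee_pos"])
W=pts(c)
np.set_printoptions(suppress=True,precision=1)
for r in (60,120,180,215,230,250,270,300): print(r,np.nanmedian(W[r-2:r+3,314:325].reshape(-1,3),0))
E
```

```text
clock: 13.2
ee_pos: [550.9, 103.2, 234.4]
orientation: [2.19, 2.24, 0.025]
wrist_force: [0.5, -0.1, 0.7]
finger_gap: 0.419
t 13.2 tcp [550.9 103.2 234.4] yaw 91.3 tilt 1.05 F [ 0.5 -0.1  0.7] gap 0.419 j [ 0.25  0.27 -0.65  1.82  0.19  1.09 -0.44]
[550.94263377 103.23942996 234.35738272]
60 [548.9 240.9 116.8]
120 [549.9 198.  118.6]
180 [550.7 152.2 125.5]
215 [551.3 124.3 127.8]
230 [551.6 111.8 127.9]
250 [551.9  94.7 128. ]
270 [552.3  76.9 127.9]
300 [552.9  49.1 127.7]
```

View pics/w7.png

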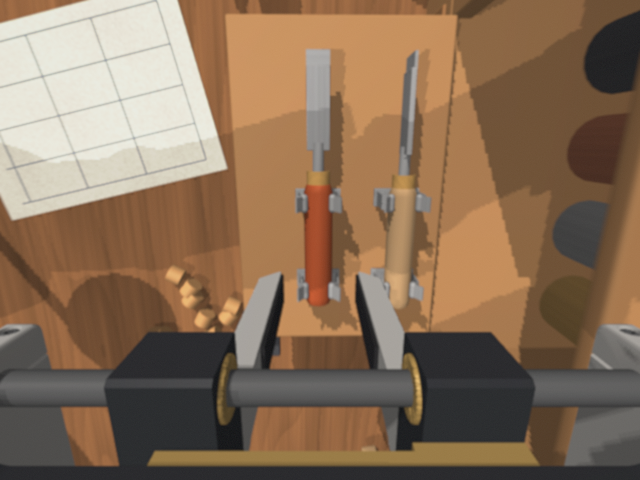

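The chisel lies in both clips (leaves at rows 200 and 284 hug the handle), with its blade the same way as the pale one. I'll compare heights and the axial centre.

```bash
python3 - <<'E'
from h import *
np.set_printoptions(suppress=True,precision=1)
w=load("w7");W=pts(w)
md=lambda r,c:np.nanmedian(W[r-3:r+4,c-2:c+3].reshape(-1,3),0)
for nm,c0,c1 in (("ours",318.5,318.5),("pale",402,397.5)):
    for r in (200,225,250,275,290):
        c=int(round(c0+(c1-c0)*(r-190)/115)); print(nm,r,c,md(r,c))
print("gate",md(100,270),md(250,270),md(150,360),md(250,350))
print("ours bound,butt,tip",onz(w,[[318,184],[318,304]],120),onz(w,[[318,50]],118))
print("pale bound,butt,tip",onz(w,[[403,190],[398,307]],120),onz(w,[[414,53]],118))
cv2.imwrite("pics/w7c.png",cv2.resize(w["frame"][160:320,280:450,::-1],None,fx=3.7,fy=3.7,interpolation=cv2.INTER_CUBIC))
E
```

```text
ours 200 318 [550.2 136.7 128.4]
ours 225 318 [550.6 116.1 128.4]
ours 250 318 [551.1  94.7 128.4]
ours 275 318 [551.6  72.4 128.3]
ours 290 318 [551.9  58.5 128.3]
pale 200 402 [617.8 137.8 128.1]
pale 225 401 [618.7 117.3 128.1]
pale 250 400 [619.7  95.8 128.3]
pale 275 399 [620.8  73.7 128.1]
pale 290 398 [621.1  59.6 128.5]
gate [509.  214.4  92.9] [506.9  82.7  92.8] [586.6 175.5  92.5] [581.9  84.1  92.9]
ours bound,butt,tip [[550.1 148.4 120. ]
 [552.3  41.5 120. ]] [[548.  247.4 118. ]]
pale bound,butt,tip [[620.1 144.9 120. ]
 [624.6  39.4 120. ]] [[620.  247.3 118. ]]
```

View pics/w7c.png

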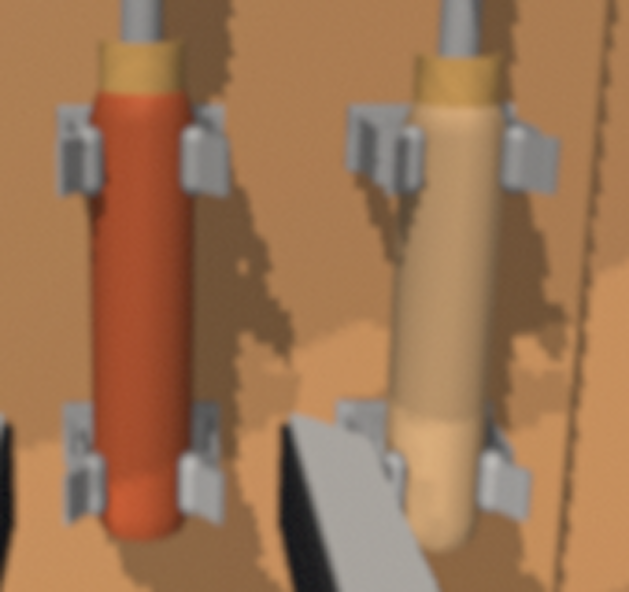

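Our handle top is at 128.4 and the pale one's at 128.2. The axial centre is about 95 (seat 95.4), the gate face is level at 92.8, and both pairs of leaves have closed over the handle. I'll back off and make a final check of the whole scene.

```bash
python3 -m handwheel '[{"delta_pos":[0,0,-0.5],"roll":0},{"delta_pos":[-0.3,-0.8,-1.0],"roll":0},{"delta_pos":[-0.5,-1.6,-1.2],"roll":0},{"delta_pos":[-0.5,-2,-1.2],"roll":0},{"delta_pos":[-0.5,-2,-1.2],"roll":0}]' 0.42; python3 -m handwheel '[{"delta_pos":[0,0,0],"roll":0},{"delta_pos":[0,0,0],"roll":0},{"delta_pos":[0,0,0],"roll":0},{"delta_pos":[0,0,0],"roll":0},{"delta_pos":[0,0,0],"roll":0}]'
python3 - <<'E'
from h import *
from cell import ctrl
for n in ("top","scene"):
    c=ctrl.capture(n);a=load(n+"0")["frame"].astype(int)
    cv2.imwrite(f"pics/{n}9.png",c["frame"][:,:,::-1])
c=ctrl.capture("scene");cv2.imwrite("pics/s9c.png",cv2.resize(c["frame"][130:290,280:480,::-1],None,fx=3.5,fy=3.5,interpolation=cv2.INTER_CUBIC))
E
```

```text
clock: 13.67
ee_pos: [469.0, 81.1, 283.9]
orientation: [2.187, 2.237, 0.028]
wrist_force: [0.5, 0.3, 0.2]
finger_gap: 0.42
clock: 14.08
ee_pos: [469.3, 81.3, 283.6]
orientation: [2.188, 2.238, 0.028]
wrist_force: [-0.2, -0.9, 0.4]
finger_gap: 0.419
```

View pics/s9c.png

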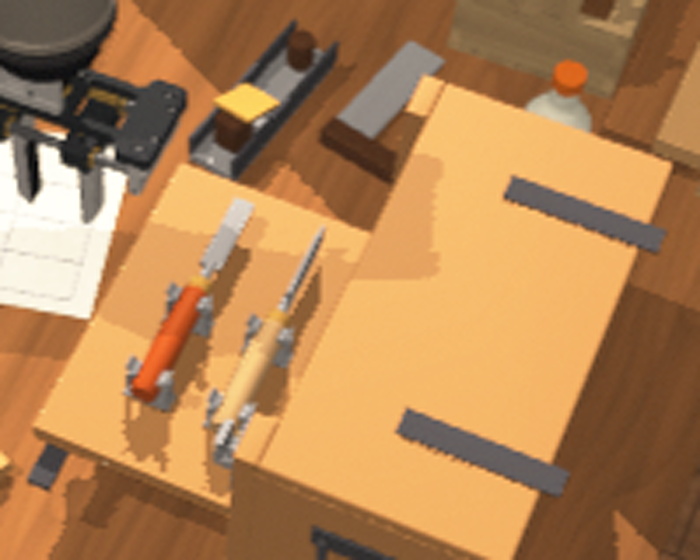

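View pics/top9.png

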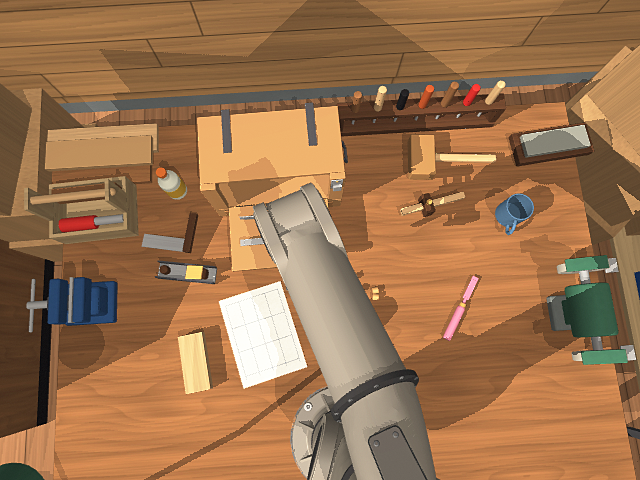

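The chisel sits in both clips at scene (320,230), the gate is level and the hand is clear. The plane, square and gauge stand where they were at the start. I'll hand in.

```bash
python3 -c "
from cell import ctrl
print(ctrl.hand_in(), ctrl.observe()['clock'])"
```

```text
the job is handed in; nothing more can be done
the job is handed in; nothing more can be done
```

The job is handed in at about 14 s of the 67 s allowed; no verdict is reported. I lifted the latch out of its catch, pulled the gate open by the knob and pushed it down onto its stop. I then carried the chisel over, pressed its handle into both clips and let go.

**Last checks:**
- **Gate:** its inner face is level at 92.5–92.9 mm (93 mm expected). I pressed it onto its stop with 26 N.
- **Chisel:** the top of its handle is at 128.4 mm, matching the pale chisel's 128.2 mm. It is centred about 0.4 mm from the seat along the clips. The leaves of both clips are closed around it, and its blade points the same way as the pale one.
- **Bystanders:** the plane, square, gauge and pink chisel looked unmoved in the final pictures. I compared them by eye, not by measurement.
- **Forces:** the highest wrist reading was about 38 N, on the final press into the clips. Readings come only at the end of each move, so brief peaks in between would not show.

**Disagreements:**
- The cameras differed by about 2–3 mm in x.
- Estimates of where along the handle I had gripped it differed by up to about 11 mm. I settled that with the depth pictures before pressing.
- During the press the clips pushed the tool sideways with 6–13 N, which I eased by shifting about 1–2 mm.
- The tool was about 1° off vertical, with no visible effect.

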